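# Raise the eyelet press guard to its mark

### The job

Open the guard of the eyelet press: with your fingertips beneath the lip of the clear sliding window, push the window smoothly up until its steel pointer is level with the black pointer of the collar on the post, then take your hand away and leave it standing there. Do not pinch the lip or fling the window up, and leave the spool, the die holder and the jar standing where they are.

Things in the scene. Friction and masses are not known exactly. Their poses are not given: they have to be found in the camera images.
- press: Grey bench press, fixed, base 230 x 360 x 20 mm. Origin on the table, x from the robot's side into the machine, y to its left. Two aluminium posts 30 mm square at x = -100, y = +-150 mm carry a top beam at 475 mm; the guard window slides vertically between them. Under it a fixed apron 95 mm tall at x = -75 mm. Only the lip and the pointers stick out in front of and beside the posts.
- window (a joint): Height of the guard window above its lowest position, m, growing upward: 0 fully down, 0.20 top stop. Clear panel in an aluminium frame, 264 mm wide, 156 mm tall, 0.7 kg. Counterweighted: it stays where it is left and takes about 2 to 5 N to move slowly, either way. It starts low, well below the mark.
- lip_edge (a point): Middle of the lip's rounded front edge, on the axis of its bead (8 mm diameter, 220 mm long along the press's y). Moves with the window; fully down it is 135 mm above the table and 149 mm in front (-x) of the press's origin. The front edge is the lip's highest metal.
- lip_root (a point): Middle of the line where the lip's underside meets the window's bottom rail (113 mm above the table when down). The aluminium lip is 220 mm wide (press y), 45 mm deep, 5 mm thick; from here it rises towards the robot at 25 degrees to the bead. Its underside is free: push there, anywhere along its width. A black rubber strip covers its top; pressing strip and metal at once is pinching.
- window_pointer (a point): Outer end of the window's steel pointer, a level blade 6 mm tall and 12 mm deep that sticks out past the left (+y) post in front of it; this point is at the blade's mid-height, 15 mm above the rail's underside. It moves with the window.
- mark_tip (a point): Outer end of the mark: a black clamp collar on the left (+y) post, 38 x 38 x 22 mm, with a level blade 4 mm thick that sticks out to +y; this point is at the blade's mid-height. Fixed, at a different height each time.
- spool: Blue ribbon spool with white flanges, 60 mm in diameter, 36 mm tall, standing upright loose on the table; origin under its centre. Leave it alone.
- die: Black round die holder, 58 mm in diameter, 44 mm tall with a steel disc on top, loose on the table; origin under its centre. Leave it alone.
- jar: Closed glass jar with a steel cap, 54 mm in diameter, 70 mm tall, loose on the table; origin under its centre. Leave it alone.

How it is judged:
On the way:
1. the window has risen 25 mm with the fingers pushing beneath its lip (distance of window_pointer from where it was at the start of the episode above 0.025 m and (contact force between the fingers and window_c0 above 0.5 N or contact force between the fingers and window_c1 above 0.5 N or contact force between the fingers and window_c3 above 0.5 N)), for 0.1 s.
At the end, for the whole second after the job is handed in: The window's pointer is level with the mark's pointer within 8 mm, the window stands still, and the spool, die holder and jar stand upright within 20 mm of where they were (z of window_pointer in the frame of mark_tip between -0.008 and 0.008 m and velocity of joint window between -0.005 and 0.005 m/s and not (distance of any of spool, die, jar from where it was at the start of the episode above 0.02 m or angle between any of spool, die, jar's own z axis and vertical above 0.3 rad)); the robot touches nothing.
It fails at once if the spool, die holder or jar was pushed, tipped or carried (over 20 mm or 0.3 rad) (distance of any of spool, die, jar from where it was at the start of the episode above 0.02 m or angle between any of spool, die, jar's own z axis and vertical above 0.3 rad).
It fails at once if the lip was pinched (fingers pressing its top strip and its metal at once) ((contact force between the fingers and window_c0 above 1 N or contact force between the fingers and window_c1 above 1 N or contact force between the fingers and window_c3 above 1 N) and contact force between the fingers and window_c2 above 1 N).
It fails at once if the window was flung up (faster than 0.4 m/s) (velocity of joint window above 0.4 m/s).
It also fails if it takes over 38 s, if anything falls off the work surface, if the arm or the gripper's body presses on something with over 40 N, if the wrist force passes 120 N, or if a joint passes its speed limit or range.

### The arm

A 7-joint arm with a two-finger parallel gripper is mounted at the origin on the work surface. World frame = base frame: x ahead of the robot, y to its left, z up, the work surface at z = 0. Lengths are in m, angles in rad, forces in N, time in s.
With the tool pointing down it reaches from about 0.4 to 0.85 m from the base axis. Payload 4.5 kg.
Tool frame: the origin (TCP) lies at the centre of the arm's flange, where the gripper is bolted on; the fingertips stand r.tcp_to_tips ahead of it and the grasp point (between the pads) lies 147 mm ahead of it (r.tcp_to_tips is the distance from the TCP to the fingertips, in m); x points along the fingers, y is the direction in which the jaws open and shut, and the axes are right-handed (so a half turn about x gives the same grasp; the last joint's range is limited). The gripper opens to 88 mm and grips with 3 to 60 N. Pads are 18 mm wide; open, the fingers measure 123 mm over their backs; the gripper's body (75 mm by 187 mm) begins 45 mm behind the grasp point.
Start: joints at [1.354, 0.689, -0.195, 1.565, 0.157, 0.902, -0.215], TCP at [0.155, -0.605, 0.405] pointing down, gripper open.
Joint ranges: [-3.01, 3.01], [-0.46, 2.08], [-1.47, 1.51], [0.13, 2.56], [-1, 4.14], [0.04, 2.09], [-2.66, 2.66]. Speed limits (rad/s): [2.57, 2.57, 3.14, 3.14, 3.14, 3.14, 3.14].

### API

Orientations are given as a unit quaternion [x, y, z, w].
In Python, from plant import r, eyes gives the robot as it stands.
- The arm moves only by the tool carry_out, never from a script. Its argument "targets" is text: rows parted by semicolons, each of 5 numbers parted by spaces: the opening, from 0 (shut) to 1 (fully open), then the shift along the tool's x, y, z in mm, then the turn about the tool's x in rad. A call has 1 to 20 rows; each row shifts and turns the commanded pose from where the row before left it, along the tool's axes as they then stand; what a row does not reach is not made up. A row lasts 1/12 s, in which the tool goes at most 41.7 mm and 7.16 degrees, less where a joint would pass 70% of its speed; a pose out of reach is approached as far as the arm can. A call is refused whole if a number of a shift passes 41.7 or a number of a turn 0.125, either way. A call with a gripper value outside its range is refused whole. The fingers move at their own pace and stop on an object; "force" is the grip in N (left out, the last holds). Time passes only in rows, so rows that do not move let the fingers close. It gives the time, the measured TCP pose, the force and the opening at its end, in the units of the state.
- r.get_state(): the state, without advancing time (a new reading comes with each control period).
- eyes.snapshot(name): name is "side" or "top"; returns (picture, depth): 384x512x3 uint8, blue, green, red; 384x512 float32, m along the optical axis (not along the pixel's ray), 0 where there is no reading.
- eyes.camera_params(name): a dict with "intrinsics" (3x3 intrinsics, pixels), "rvec" (rotation vector, rad) and "tvec" (3), from world to camera coordinates, as OpenCV has them. Camera axes: x right, y down, z forward; pixel columns grow to the right and rows downward; lengths in m; the calibration is good to about 2 mm. A picture is of the moment at which its call begins. camera_params takes no time and is no camera call.
- r.finish_job(): hands the job in, once; it reports no verdict.
The state is a dict: "clock": time; "q": joint angles; "qd": joint speeds; "joint_torque": joint torques, N m; "tool_pos": TCP position; "eef_rot": TCP orientation; "contact_force": force on the tool from outside, world axes, zero at the start; "moment": the same for the moment, N m; "opening": opening from 0.0 (shut) to 1.0 (fully open).
Only numpy, scipy, OpenCV 4.12 (cv2) and the standard library are available. Lean on these libraries where they do the work, as an engineer would, in place of code of your own. Each camera call takes 0.05 s, during which the arm holds its last target.

## Working session

There is one attempt and no reset: what is moved stays moved. The work goes in short steps, Python scripts to look and compute and a tool call to move; the robot and the scene stay as the last step left them, time stands still between calls to the robot, and variables do not carry over. Pictures are saved under pics/ and viewed, and the job is handed in when it is done.

Besides the shell and the picture viewer there is one more tool, called by a JSON object that holds its "api" and its "payload". carry_out: Moves the arm, as the interface text tells. Its arguments: {"type":"object","properties":{"targets":{"type":"string"},"force":{"type":"number"}},"required":["targets"]}

```bash
ls; mkdir -p pics; cat > h.py <<'E'
import numpy as np, cv2
from plant import r, eyes
def cam(n):
    p=eyes.camera_params(n); R=cv2.Rodrigues(np.array(p['rvec'],float))[0]
    return np.array(p['intrinsics']),R,np.array(p['tvec'],float).ravel()
def pt(n,u,v,d):
    K,R,t=cam(n); return R.T@(d*(np.linalg.inv(K)@[u,v,1])-t)
def ray(n,u,v):
    K,R,t=cam(n); return -R.T@t, R.T@(np.linalg.inv(K)@[u,v,1])
def proj(n,P):
    K,R,t=cam(n); c=K@(R@np.array(P)+t); return c[:2]/c[2]
E
python3 - <<'E'
from h import *
for n in('side','top'):
    im,d=eyes.snapshot(n); cv2.imwrite(f'pics/{n}0.png',im); np.save(f'{n}0.npy',d)
    K,R,t=cam(n); print(n,-R.T@t,R[2],K[0,0])
s=r.get_state(); print(s['clock'],s['tool_pos'],s['eef_rot'],s['contact_force'],r.tcp_to_tips)
E
```

```text
pics
side [0.08753759 0.09025003 0.78142545] [ 0.65303441 -0.08921996 -0.75205442] 346.79914316776757
top [0.43591993 0.01569812 1.18715961] [ 0.17594112  0.0048647  -0.98438867] 439.7617346785969
0.1 [ 0.15501547 -0.6051543   0.40401393] [-0.70143676 -0.0890353   0.70166531 -0.08789191] [-0.42443152  1.53348874  0.14068574] 0.166
```

View pics/side0.png

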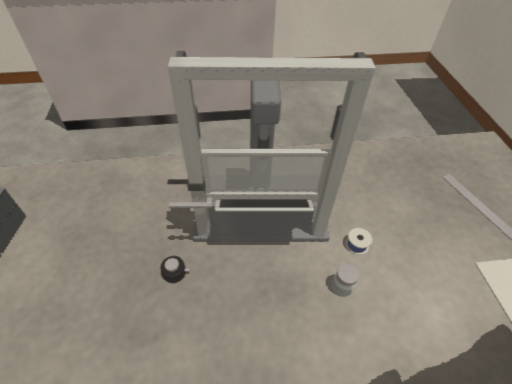

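View pics/top0.png

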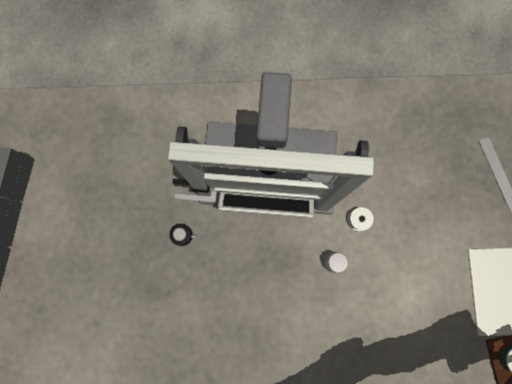

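The side view shows the window pointer at about (172–212, 204), the black mark at about (168–190, 182), and the lip bead at about (217–312, 208). The die is at (173,268), the jar at (346,278) and the spool at (359,240). I'll zoom in.

```bash
python3 - <<'E'
from h import *
im=cv2.imread('pics/side0.png'); 
cv2.imwrite('pics/sz.png',cv2.resize(im[140:260,150:350],None,fx=4,fy=4,interpolation=cv2.INTER_NEAREST))
im=cv2.imread('pics/top0.png')
cv2.imwrite('pics/tz.png',cv2.resize(im[130:250,160:380],None,fx=3.6,fy=3.6,interpolation=cv2.INTER_NEAREST))
E
```

```text
(no output)
```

View pics/sz.png

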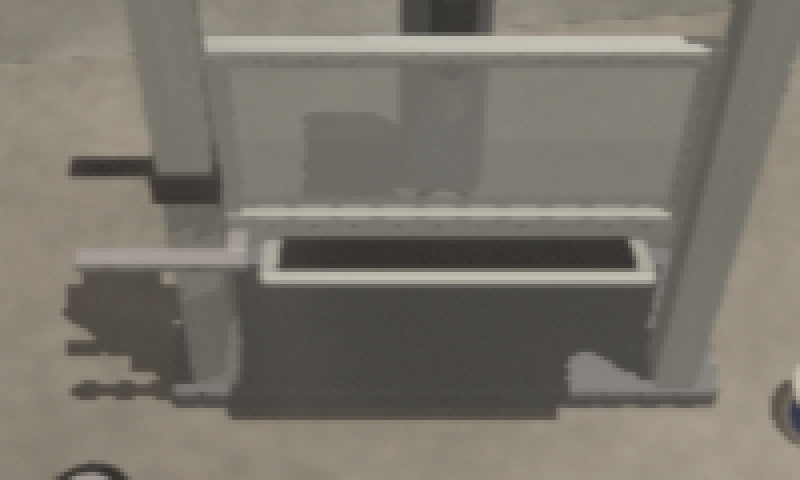

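View pics/tz.png

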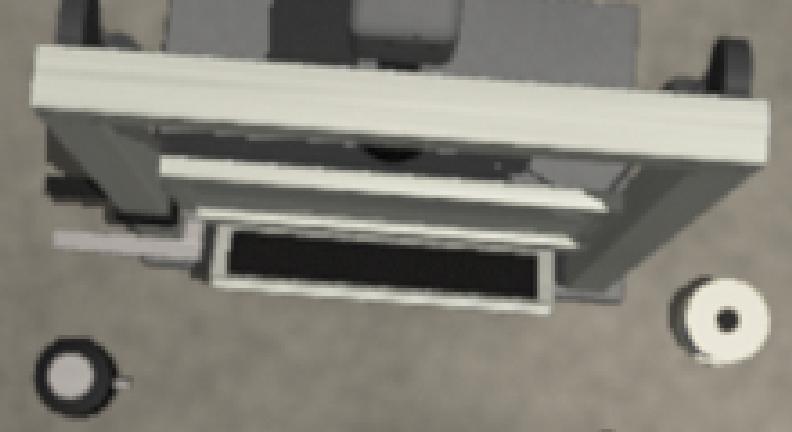

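```bash
python3 - <<'E'
from h import *
np.set_printoptions(precision=4,suppress=True)
S=np.load('side0.npy');T=np.load('top0.npy')
def show(n,D,lst):
    for nm,u,v in lst:
        print(n,nm,u,v,pt(n,u,v,D[v,u]) if D[v,u]>0 else None)
show('side',S,[('ptr',u,v) for u in(172,180,190,200) for v in(203,204,205,206)])
show('side',S,[('mark',u,v) for u in(169,172,176,180,184) for v in(180,181,182,183)])
show('side',S,[('bead',u,v) for u in(218,240,265,290,311) for v in(207,208,209,210)])
show('side',S,[('apron',u,v) for u in(220,265,305) for v in(225,235)])
show('side',S,[('beam',u,v) for u in(180,270,365) for v in(63,67,73,78)])
show('top',T,[('ptr',u,v) for u in(178,190,205) for v in(195,196,197,198,199)])
show('top',T,[('mark',u,v) for u in(175,178,181) for v in(180,181,182,183,184)])
show('top',T,[('bead',u,v) for u,v in((222,208),(222,209),(265,212),(265,213),(309,215),(309,214))])
show('top',T,[('die',180,234),('jar',338,262),('spool',355,222)])
E
```

```text
side ptr 172 203 [0.6004 0.2    0.1709]
side ptr 172 204 [0.5978 0.2    0.1704]
side ptr 172 205 [0.5929 0.1995 0.1728]
side ptr 172 206 [0.5919 0.1998 0.1706]
side ptr 180 203 [0.5974 0.1819 0.1721]
side ptr 180 204 [0.5964 0.1822 0.1697]
side ptr 180 205 [0.5929 0.1821 0.1705]
side ptr 180 206 [0.5909 0.1822 0.1694]
side ptr 190 203 [0.5968 0.1598 0.1697]
side ptr 190 204 [0.5948 0.1599 0.1687]
side ptr 190 205 [0.5891 0.1596 0.172 ]
side ptr 190 206 [0.5879 0.1598 0.17  ]
side ptr 200 203 [0.5941 0.1373 0.17  ]
side ptr 200 204 [0.5921 0.1374 0.1688]
side ptr 200 205 [0.5884 0.1374 0.1698]
side ptr 200 206 [0.5863 0.1376 0.1689]
side mark 169 180 [0.6282 0.2    0.2174]
side mark 169 181 [0.6261 0.2001 0.2164]
side mark 169 182 [0.6234 0.2001 0.2161]
side mark 169 183 [0.6188 0.1997 0.2178]
side mark 172 180 [0.6288 0.1937 0.2161]
side mark 172 181 [0.6258 0.1936 0.216 ]
side mark 172 182 [0.6235 0.1937 0.2153]
side mark 172 183 [0.6205 0.1936 0.2152]
side mark 176 180 [0.6274 0.1848 0.2166]
side mark 176 181 [0.6252 0.1849 0.2157]
side mark 176 182 [0.6206 0.1846 0.2173]
side mark
[... 2845 characters left out ...]
91]
top mark 178 182 [0.6231 0.1929 0.2201]
top mark 178 183 [0.6215 0.1936 0.2164]
top mark 178 184 [0.619  0.1934 0.2176]
top mark 181 180 [0.6278 0.1865 0.2184]
top mark 181 181 [0.6254 0.1864 0.2188]
top mark 181 182 [0.6237 0.1869 0.216 ]
top mark 181 183 [0.6213 0.1868 0.2166]
top mark 181 184 [0.6191 0.1869 0.2161]
top bead 222 208 [0.5665 0.0983 0.1813]
top bead 222 209 [0.5638 0.0981 0.1844]
top bead 265 212 [ 0.5544 -0.0004  0.181 ]
top bead 265 213 [ 0.5522 -0.0003  0.1803]
top bead 309 215 [ 0.5442 -0.1007  0.1839]
top bead 309 214 [ 0.547  -0.1014  0.1792]
top die 180 234 [0.5196 0.2195 0.0447]
top jar 338 262 [ 0.4366 -0.1803  0.0709]
top spool 355 222 [ 0.5382 -0.2369  0.037 ]
```

```bash
python3 - <<'E'
from h import *
from scipy.spatial.transform import Rotation as Ro
s=r.get_state(); print(Ro.from_quat(s['eef_rot']).as_matrix().round(4)); print([x for x in dir(r) if x[0]!='_'],[x for x in dir(eyes) if x[0]!='_'],s['opening'])
E
```

```text
[[-5.000e-04  2.482e-01 -9.687e-01]
 [ 1.600e-03 -9.687e-01 -2.482e-01]
 [-1.000e+00 -1.600e-03  1.000e-04]]
['Unreachable', 'finish_job', 'get_state', 'tcp_to_tips'] ['camera_params', 'snapshot'] 1.0024459423641556
```

{"api": "carry_out", "payload": {"targets": "0.3 0 0 0 0.121; 0.3 0 0 0 0.121; 0.3 0 0 0 0.121; 0.3 0 -15 -5 0; 0.3 0 -30 -10 0; 0.3 0 -35 -12 0; 0.3 0 -35 -12 0; 0.3 0 -35 -12 0; 0.3 0 -35 -12 0; 0.3 0 -35 -12 0; 0.3 0 -35 -12 0; 0.3 0 -35 -12 0; 0.3 0 -35 -12 0; 0.3 0 -35 -12 0; 0.3 0 -35 -12 0; 0.3 0 -35 -12 0; 0.3 0 -35 -12 0; 0.3 0 -35 -12 0; 0.3 0 -35 -12 0; 0.3 0 -35 -12 0"}}

```text
clock: 1.77
tool_pos: [0.4131, -0.059, 0.4046]
eef_rot: [-0.706, 0.04, 0.706, 0.04]
contact_force: [1.0, -0.8, 0.9]
opening: 0.299
```

{"api": "carry_out", "payload": {"targets": "0.3 0 -20 -12 0; 0.3 0 -20 -10 0; 0.3 0 -15 -8 0; 0.3 0 0 0 0; 0.3 0 0 0 0"}}

```text
clock: 2.18
tool_pos: [0.4486, -0.0092, 0.4044]
eef_rot: [-0.706, 0.039, 0.706, 0.039]
contact_force: [-0.2, -0.3, 0.9]
opening: 0.3
```

```bash
python3 - <<'E'
from h import *
s=r.get_state(); print(s['clock'],s['tool_pos'],s['eef_rot'],s['contact_force'],s['q'])
im,d=eyes.snapshot('side'); cv2.imwrite('pics/side1.png',cv2.resize(im,(768,576)))
im,d=eyes.snapshot('top'); cv2.imwrite('pics/top1.png',cv2.resize(im,(768,576)))
E
```

```text
2.1833 [ 0.44857846 -0.0092049   0.40442492] [-0.70574559  0.03911896  0.70631305  0.03891972] [-0.1727789  -0.31876716  0.89199033] [-0.07567686  0.46624711 -0.00991293  2.08046592  0.00823955  0.59574907
 -1.77257149]
```

View pics/side1.png

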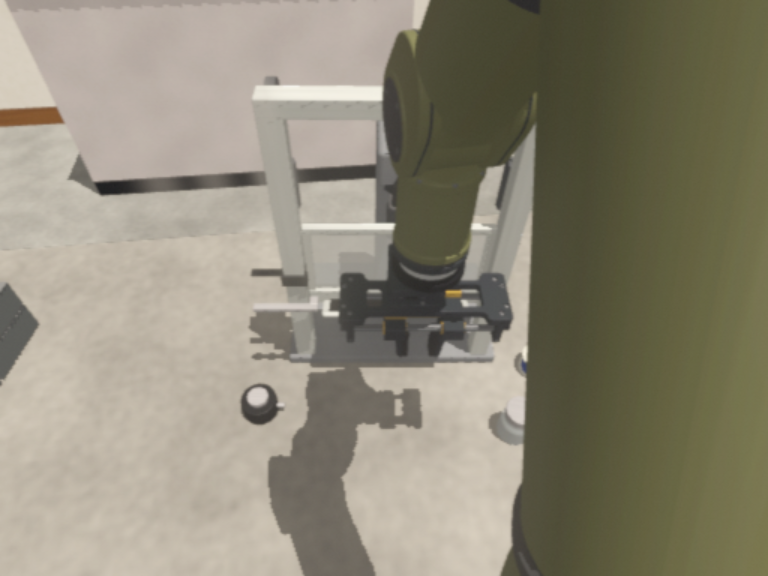

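View pics/top1.png

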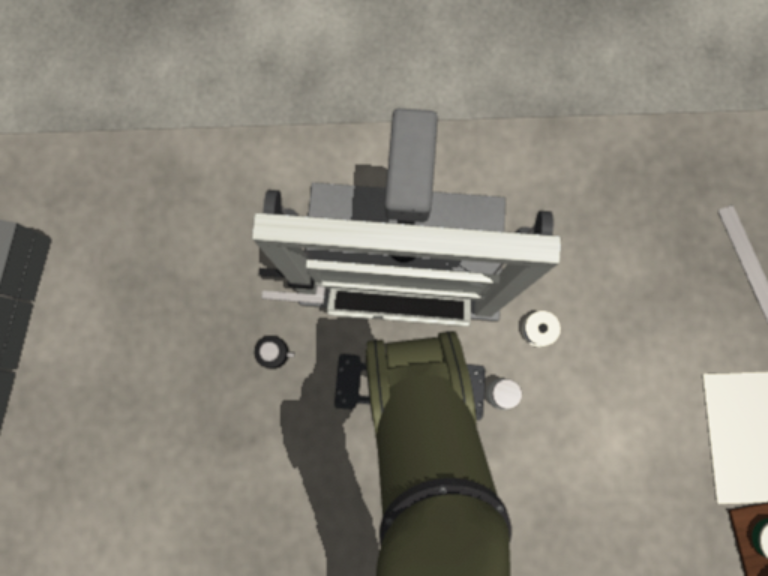

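```bash
python3 - <<'E'
from h import *
np.set_printoptions(precision=3,suppress=True)
for n in('side','top'):
    im,d=eyes.snapshot(n); np.save(n+'1.npy',d)
    v,u=np.nonzero(d>0); K,R,t=cam(n)
    P=(np.linalg.inv(K)@np.array([u,v,np.ones_like(u)])*d[v,u]-t[:,None]); P=(R.T@P).T
    m=(P[:,1]<0.12)&(P[:,1]>-0.12)&(P[:,0]<0.56)&(P[:,2]>.19)
    Q=P[m]; ex=(Q-[0.4486,-0.0092,0])@[0.993,-0.111,0]
    for z in np.arange(.2,.8,.03):
        k=(Q[:,2]>=z)&(Q[:,2]<z+.03)
        if k.sum()>3: print(n,z.round(2),k.sum(),np.percentile(ex[k],[90,98,100]),'y',Q[k,1].min(),Q[k,1].max())
E
```

```text
side 0.23 116 [-0.007  0.005  0.009] y -0.041510560488465395 0.014876473495924133
side 0.26 136 [-0.004  0.008  0.011] y -0.04141942507622677 0.015538892292855688
side 0.29 563 [0.019 0.022 0.027] y -0.09487643087039595 0.07495395643119927
side 0.32 2657 [0.018 0.029 0.034] y -0.10959763885848246 0.08213425329020205
side 0.35 274 [-0.016 -0.008 -0.002] y -0.028659902908089223 0.02861347159979823
side 0.38 844 [-0.008  0.019  0.032] y -0.049413900709011284 0.02966234378295043
side 0.41 581 [-0.016 -0.004  0.008] y -0.0498446577234809 0.024328322418717144
side 0.44 838 [-0.016 -0.003  0.011] y -0.05028225799950326 0.025215924775509255
side 0.47 991 [-0.01   0.015  0.021] y -0.04639803913746003 0.02996419631504537
side 0.5 1221 [-0.019 -0.013  0.   ] y -0.04952010892435029 0.031112262812832216
side 0.53 1185 [-0.014  0.01   0.027] y -0.05793039481847985 0.0335777019335535
side 0.56 1795 [-0.014  0.014  0.031] y -0.059128251597927034 0.035074108660082516
side 0.59 3478 [-0.033 -0.001  0.022] y -0.05853446210797829 0.03588084161921981
side 0.62 7593 [-0.078 -0.032 -0.002] y -0.04367305939
[... 595 characters left out ...]
0.044 0.047 0.049] y -0.05193776808507364 0.0363928334654686
top 0.59 1048 [0.031 0.039 0.042] y -0.051918696406576655 0.03454828011434724
top 0.62 1552 [0.008 0.014 0.018] y -0.05555688775794053 0.03117673928269008
top 0.65 1208 [-0.014 -0.01  -0.007] y -0.05589488237659868 0.024870133693541564
top 0.68 1493 [-0.034 -0.03  -0.027] y -0.05743180096520481 0.023847394848456927
top 0.71 1693 [-0.053 -0.049 -0.046] y -0.06363185853717122 0.024236170829129156
top 0.74 1830 [-0.069 -0.066 -0.064] y -0.058840307935328934 0.023405333647134603
top 0.77 2582 [-0.09  -0.086 -0.084] y -0.05277362882681545 0.025250385447647676
top 0.8 152 [-0.105 -0.104 -0.103] y -0.04041934759824816 0.009126737652758595
```

```bash
cat >> h.py <<'E'
from scipy.spatial.transform import Rotation as Ro
PX=np.array([.9937,-.112,0]);PY=np.array([.112,.9937,0])
E
python3 - <<'E'
from h import *
np.set_printoptions(precision=3,suppress=True)
d=np.load('top1.npy'); n='top'
v,u=np.nonzero(d>0); K,R,t=cam(n)
P=(R.T@(np.linalg.inv(K)@np.array([u,v,np.ones_like(u)])*d[v,u]-t[:,None])).T
m=(P[:,1]<0.08)&(P[:,1]>-0.1)&(P[:,0]<0.56)&(P[:,2]>.4)
Q=P[m]; ex=(Q-[0.4486,-0.0092,0])@PX; 
for y in(-.05,-.03,-.01,.01,.03):
    k=(abs(Q[:,1]-y)<.004); o=np.argsort(-ex[k])[:60:6]; print(y,[(round(a,3),round(b,3)) for a,b in zip(ex[k][o],Q[k][o,2])])
# beam & posts in press frame
S=np.load('side0.npy')
for u,v in((270,67),(270,73),(200,75),(340,75),(195,130),(197,160),(345,120),(335,170),(240,154),(300,155),(250,194),(300,195),(240,204),(290,204)):
    p=pt('side',u,v,S[v,u]); print(u,v,p,'past bead',(p-[.5545,-.003,0])@PX)
E
```

```text
-0.05 [(np.float64(0.049), np.float64(0.574)), (np.float64(0.043), np.float64(0.588)), (np.float64(0.039), np.float64(0.595)), (np.float64(0.036), np.float64(0.6)), (np.float64(0.034), np.float64(0.602)), (np.float64(0.031), np.float64(0.606)), (np.float64(0.028), np.float64(0.606)), (np.float64(0.026), np.float64(0.61)), (np.float64(0.024), np.float64(0.614)), (np.float64(0.021), np.float64(0.617))]
-0.03 [(np.float64(0.047), np.float64(0.577)), (np.float64(0.042), np.float64(0.574)), (np.float64(0.04), np.float64(0.583)), (np.float64(0.039), np.float64(0.581)), (np.float64(0.037), np.float64(0.587)), (np.float64(0.036), np.float64(0.591)), (np.float64(0.034), np.float64(0.59)), (np.float64(0.033), np.float64(0.592)), (np.float64(0.032), np.float64(0.591)), (np.float64(0.03), np.float64(0.595))]
-0.01 [(np.float64(0.038), np.float64(0.578)), (np.float64(0.036), np.float64(0.583)), (np.float64(0.034), np.float64(0.586)), (np.float64(0.033), np.float64(0.588)), (np.float64(0.031), np.float64(0.589)), (np.float64(0.03), np.float64(0.59)), (np.float64(0.028), np.float64(0.592)), (np.flo
[... 1059 characters left out ...]
07 0.484] past bead 0.032916506346291785
340 75 [ 0.575 -0.118  0.485] past bead 0.032993957764017895
195 130 [0.603 0.127 0.371] past bead 0.03411454135568106
197 160 [0.604 0.131 0.295] past bead 0.033787282774085076
345 120 [ 0.573 -0.146  0.395] past bead 0.03466664643818755
335 170 [ 0.572 -0.152  0.267] past bead 0.034070973690572694
240 154 [0.602 0.044 0.304] past bead 0.04229086354162526
300 155 [ 0.59  -0.077  0.3  ] past bead 0.04351151826547622
250 194 [0.6   0.022 0.18 ] past bead 0.042472212826848654
300 195 [ 0.585 -0.091  0.179] past bead 0.04026666436269989
240 204 [0.572 0.048 0.181] past bead 0.01195580722214103
290 204 [ 0.563 -0.063  0.178] past bead 0.014727787354961346
```

{"api": "carry_out", "payload": {"targets": "1 10 0 0 0.09; 1 20 0 0 0.09; 1 25 0 0 0.09; 1 25 0 0 0; 1 15 0 0 0; 1 8 5 -15 0; 1 0 5 -20 0; 1 0 5 -20 0; 1 0 0 -10 0; 1 0 0 0 0; 1 0 0 0 0"}}

```text
clock: 3.3
tool_pos: [0.5029, -0.0486, 0.3017]
eef_rot: [-0.694, 0.135, 0.694, 0.135]
contact_force: [-0.3, -0.3, 0.3]
opening: 0.998
```

```bash
python3 - <<'E'
from h import *
s=r.get_state(); print(s['clock'],s['tool_pos'],s['contact_force'],s['opening']); M=Ro.from_quat(s['eef_rot']).as_matrix(); print(M.round(3))
im,d=eyes.snapshot('side'); cv2.imwrite('pics/side2.png',cv2.resize(im[120:290,140:380],None,fx=3.2,fy=3.2)); np.save('side2.npy',d)
E
```

```text
3.3 [ 0.50290767 -0.04859127  0.30166851] [-0.27869628 -0.31121928  0.32714658] 0.9977077823247676
[[-0.001 -0.375 -0.927]
 [-0.    -0.927  0.375]
 [-1.     0.     0.   ]]
```

View pics/side2.png

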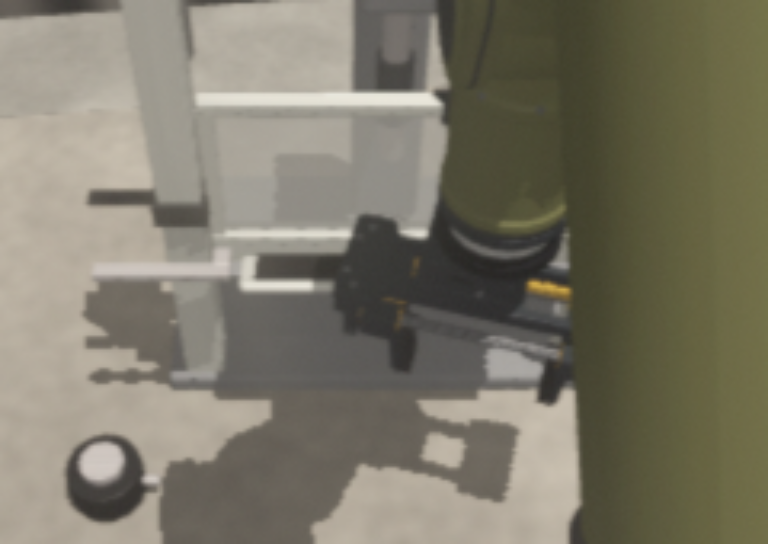

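{"api": "carry_out", "payload": {"targets": "1 0 -1.1 -3.9 0; 1 0 -1.1 -3.9 0; 1 0 -0.8 -2.9 0; 1 0 0 0 0; 1 0 0 0 0"}}

```text
clock: 3.77
tool_pos: [0.5145, -0.0487, 0.3017]
eef_rot: [0.694, -0.134, -0.694, -0.134]
contact_force: [0.1, 0.6, -0.4]
opening: 1.002
```

{"api": "carry_out", "payload": {"targets": "1 0 -0.5 -1.9 0; 1 0 -0.5 -1.9 0; 1 0 0 0 0; 1 0 0 0 0"}}

```text
clock: 4.1
tool_pos: [0.5184, -0.0494, 0.3017]
eef_rot: [0.694, -0.134, -0.694, -0.134]
contact_force: [-0.2, -0.1, -0.8]
opening: 1.003
```

{"api": "carry_out", "payload": {"targets": "1 0 -0.5 -1.9 0; 1 0 0 0 0; 1 0 0 0 0"}}

```text
clock: 4.35
tool_pos: [0.5197, -0.0496, 0.3016]
eef_rot: [-0.694, 0.134, 0.695, 0.134]
contact_force: [-1.3, 1.2, 1.1]
opening: 1.0
```

{"api": "carry_out", "payload": {"targets": "1 0 -0.5 -1.9 0; 1 0 0 0 0; 1 0 0 0 0"}}

```text
clock: 4.6
tool_pos: [0.5205, -0.0497, 0.3013]
eef_rot: [-0.692, 0.134, 0.696, 0.134]
contact_force: [-5.8, 0.4, 1.8]
opening: 0.997
```

{"api": "carry_out", "payload": {"targets": "1 0 -0.3 -1 0; 1 0 0 0 0; 1 0 0 0 0"}}

```text
clock: 4.85
tool_pos: [0.5208, -0.0497, 0.3011]
eef_rot: [-0.692, 0.134, 0.697, 0.133]
contact_force: [-7.7, 1.5, 1.9]
opening: 1.002
```

{"api": "carry_out", "payload": {"targets": "1 0 -0.5 -1.5 0; 1 -1 0 0 0; 1 -1 0 0 0; 1 -1 0 0 0; 1 -1 0 0 0; 1 -1 0 0 0; 1 -1 0 0 0"}}

```text
clock: 5.43
tool_pos: [0.5214, -0.0497, 0.3062]
eef_rot: [-0.69, 0.134, 0.698, 0.133]
contact_force: [-8.6, 0.8, -2.3]
opening: 0.996
```

```bash
cat > m.py <<'E'
from h import *
import sys
s=r.get_state(); print(s['clock'],np.round(s['tool_pos'],4),np.round(s['contact_force'],1),np.round(s['moment'],2)); M=Ro.from_quat(s['eef_rot']).as_matrix(); print('toolx',M[:,0].round(3))
im,d=eyes.snapshot('side'); cv2.imwrite(f'pics/{sys.argv[1]}.png',cv2.resize(im[120:290,140:380],None,fx=3.2,fy=3.2)); np.save(f'{sys.argv[1]}.npy',d)
v,u=np.nonzero(d>0); K,R,t=cam('side')
P=(R.T@(np.linalg.inv(K)@np.array([u,v,np.ones_like(u)])*d[v,u]-t[:,None])).T
f=(P-[.5545,-.003,0])@PX; l=(P-[.5545,-.003,0])@PY
# pointer: in front of post f~.01-.034 ; mark: f .04-.07 ; l .17-.2
for nm,a,b in(('ptr',.005,.028),('mark',.034,.06)):
    k=(f>a)&(f<b)&(l>.172)&(l<.203)&(P[:,2]>.1)&(P[:,2]<.33)
    z=P[k,2]; print(nm,k.sum(),'z pct',np.percentile(z,[10,50,80,90]).round(4),'f',f[k].min().round(3),f[k].max().round(3),'l',l[k].max().round(3))
E
python3 m.py s3
python3 - <<'E'
E
```

```text
5.4333 [ 0.5214 -0.0497  0.3062] [-8.6  0.8 -2.3] [0.09 1.54 0.55]
toolx [-0.011  0.    -1.   ]
ptr 83 z pct [0.17   0.1737 0.1748 0.1753] f 0.013 0.027 l 0.202
mark 72 z pct [0.2153 0.2167 0.2176 0.218 ] f 0.042 0.055 l 0.203
```

View pics/s3.png

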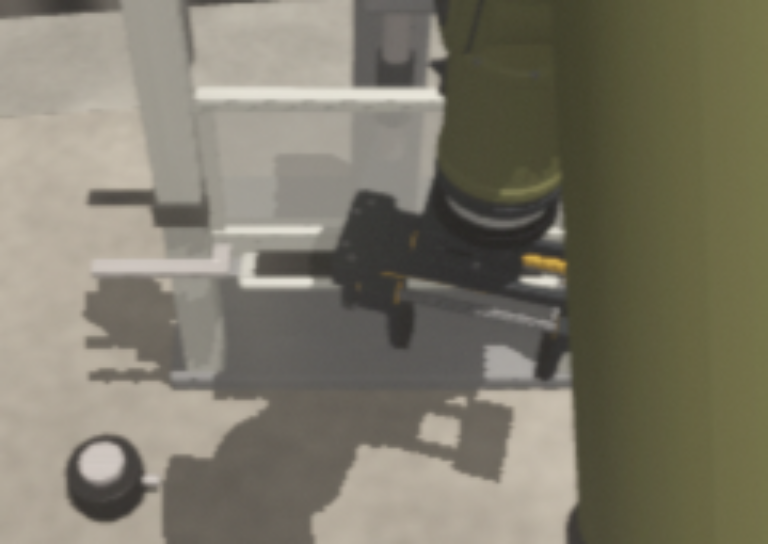

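The friction lift works: the pointer is rising with the fingers. I'll continue slowly.

{"api": "carry_out", "payload": {"targets": "1 -1.5 0 0 0; 1 -1.5 0 0 0; 1 -1.5 0 0 0; 1 -1.5 0 0 0; 1 -1.5 0 0 0; 1 -1.5 0 0 0; 1 -1.5 0 0 0; 1 -1.5 0 0 0; 1 -1.5 0 0 0; 1 -1.5 0 0 0"}}

```text
clock: 6.32
tool_pos: [0.5214, -0.0497, 0.3211]
eef_rot: [-0.69, 0.134, 0.698, 0.133]
contact_force: [-8.5, 1.0, -3.2]
opening: 1.001
```

```bash
python3 m.py s4
```

```text
6.3167 [ 0.5214 -0.0497  0.3211] [-8.5  1.  -3.2] [0.09 1.53 0.45]
toolx [-0.011  0.    -1.   ]
ptr 84 z pct [0.1839 0.1889 0.1895 0.1899] f 0.013 0.026 l 0.202
mark 69 z pct [0.2158 0.217  0.218  0.2185] f 0.041 0.055 l 0.203
```

{"api": "carry_out", "payload": {"targets": "1 -1.5 0 0 0; 1 -1.5 0 0 0; 1 -1.5 0 0 0; 1 -1.5 0 0 0; 1 -1.5 0 0 0; 1 -1.5 0 0 0; 1 -1.5 0 0 0; 1 -1.5 0 0 0; 1 -1.5 0 0 0; 1 -1.5 0 0 0; 1 -1.5 0 0 0; 1 -1.5 0 0 0; 1 -1.5 0 0 0; 1 -1.5 0 0 0; 1 -1.5 0 0 0; 1 -1.5 0 0 0; 1 0 0 0 0"}}

```text
clock: 7.78
tool_pos: [0.5214, -0.0497, 0.3453]
eef_rot: [-0.69, 0.134, 0.698, 0.133]
contact_force: [-8.7, 1.0, -1.8]
opening: 1.003
```

```bash
python3 m.py s5
```

```text
7.7833 [ 0.5214 -0.0497  0.3453] [-8.7  1.  -1.8] [0.17 1.59 0.44]
toolx [-0.011  0.    -1.   ]
ptr 83 z pct [0.2081 0.2132 0.2142 0.2146] f 0.013 0.025 l 0.203
mark 71 z pct [0.2154 0.2168 0.2176 0.2181] f 0.042 0.055 l 0.203
```

View pics/s5.png

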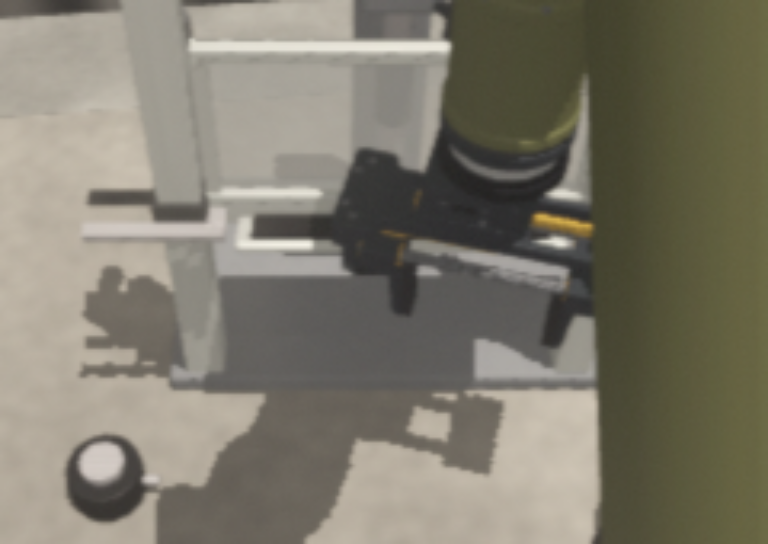

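{"api": "carry_out", "payload": {"targets": "1 -1.5 0 0 0; 1 -1.5 0 0 0; 1 -1.5 0 0 0; 1 0 0 0 0; 1 0 0 0 0; 1 0 0.5 1.9 0; 1 0 0.8 2.9 0; 1 0 1.3 4.8 0; 1 0 2.7 9.6 0; 1 0 4 14.4 0; 1 0 5.4 19.3 0; 1 0 5.4 19.3 0; 1 0 4 14.4 0; 1 0 0 0 0; 1 0 0 0 0; 1 0 0 0 0"}}

```text
clock: 9.17
tool_pos: [0.4371, -0.0402, 0.3516]
eef_rot: [0.696, -0.134, -0.693, -0.135]
contact_force: [-1.2, 0.4, -0.1]
opening: 1.004
```

```bash
python3 m.py s6; python3 - <<'E'
from h import *
T0=np.load('top0.npy'); im,d=eyes.snapshot('top'); cv2.imwrite('pics/t6.png',cv2.resize(im,(768,576)))
for nm,l in(('ptr',[(178,v) for v in range(186,202)]),('mark',[(178,v) for v in range(179,187)])):
    for u,v in l:
        p=pt('top',u,v,d[v,u]); print(nm,v,p.round(4))
E
```

```text
9.1667 [ 0.4371 -0.0402  0.3516] [-1.2  0.4 -0.1] [ 0.09 -0.04 -0.02]
toolx [ 0.004 -0.    -1.   ]
ptr 86 z pct [0.2148 0.2178 0.2186 0.219 ] f 0.014 0.028 l 0.203
mark 70 z pct [0.2154 0.2167 0.2176 0.2181] f 0.042 0.056 l 0.203
ptr 186 [6.544e-01 2.332e-01 5.000e-04]
ptr 187 [ 0.652   0.2335 -0.0015]
ptr 188 [0.6488 0.2331 0.0007]
ptr 189 [0.6459 0.233  0.0012]
ptr 190 [0.643  0.2328 0.0023]
ptr 191 [0.6031 0.1934 0.2173]
ptr 192 [0.6008 0.1934 0.2173]
ptr 193 [0.599  0.1938 0.215 ]
ptr 194 [0.5962 0.1933 0.2176]
ptr 195 [0.5936 0.1929 0.2199]
ptr 196 [0.5913 0.1928 0.2205]
ptr 197 [ 6.240e-01  2.332e-01 -2.000e-04]
ptr 198 [ 0.6218  0.2339 -0.0042]
ptr 199 [0.6181 0.2328 0.0016]
ptr 200 [ 0.6158  0.2333 -0.0009]
ptr 201 [ 0.6131  0.2335 -0.0018]
mark 179 [0.6306 0.1935 0.2169]
mark 180 [0.6288 0.194  0.2144]
mark 181 [0.6256 0.1931 0.219 ]
mark 182 [0.6233 0.1932 0.2189]
mark 183 [0.6217 0.1938 0.2155]
mark 184 [0.6192 0.1936 0.2165]
mark 185 [ 0.6575  0.2334 -0.0009]
mark 186 [6.544e-01 2.332e-01 5.000e-04]
```

View pics/t6.png

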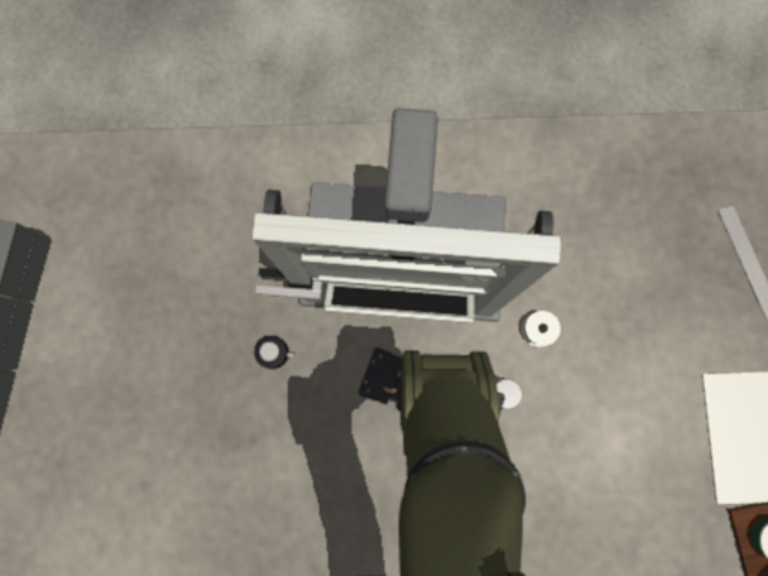

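View pics/s6.png

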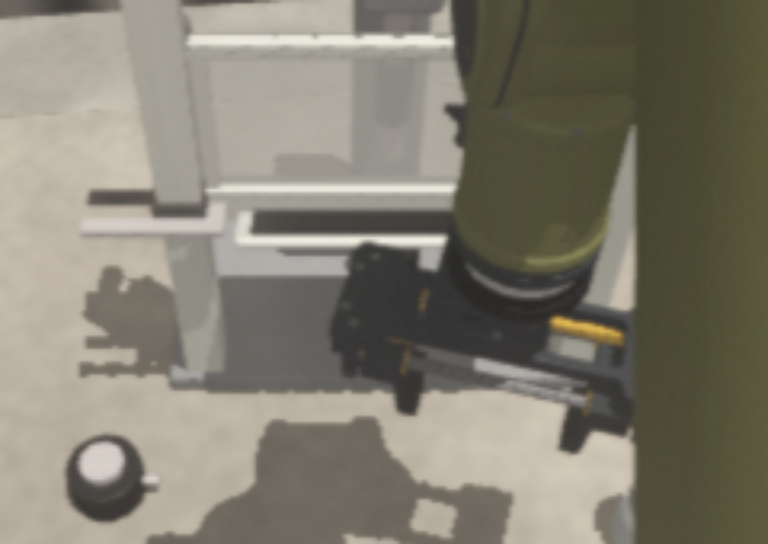

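```bash
python3 -c "
from plant import r
print(r.finish_job())"
```

```text
the job is handed in; nothing more can be done
None
```

The window's steel pointer is now level with the black mark and the hand is clear. However, I raised it by pushing on the front of the lip, not from beneath it as you asked. The moves only allow shifts and turns about the vertical tool axis, so the tool stays pointing straight down. That means the fingers cannot be laid flat under the lip.

**How I raised it:** I set one open fingertip against the metal bead at the lip's front edge, pressing with about 8.6 N. I then lifted it at about 18 mm/s or less, so friction carried the window. It followed the finger without visible slip, and there was no pinching or flinging. The hand then backed off straight, about 85 mm, and I handed the job in at about 9 s.

**Last checks, after the hand had moved away:**

| Check | Result |
|---|---|
| Pointer blade top | about 0.2178 m above the table |
| Mark blade top | about 0.2167 m above the table |
| Mid-heights, allowing for blade thickness | level to within about 1 mm, with ±2 mm calibration |
| Noisier top view | agrees |
| Die holder and spool | at the same pixels as before |
| Jar | partly hidden by the arm in this view; the visible part had not moved |
| Wrist force | near its no-contact level, about 1 N |

- **Not confirmed:** I cannot see the judge's contact readings. The finger-on-metal contact during the lift is inferred from the measured forces and from the pointer rising with the finger.
- **Standing still:** I did not measure the window's speed directly.

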